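# Lay out the fragrance gift-set sample

### The job

Lay out the gift-set sample for inspection. Stand the square bottle in the white holder, then slip the gold collar over its neck and down onto the bottle's shoulder, then put the gold cap over the collar so that it too sits down on the shoulder. Also set the cream jar upright in the middle of the top of the metal riser block, and stand the slim travel spray on the table midway between holder and riser, in line with the two; the order of these last two is free.

Things in the scene. Friction and masses are not known exactly. Their poses are not given: they have to be found in the camera images.
- bottle: square glass perfume bottle with pink contents, loose, stands upright, 220 g or so: body 56 x 56 mm, 58 mm high to its flat shoulder; a white round neck 16 mm across in the middle stands 22 mm above the shoulder (its top 8 mm tapers to 8 mm across), 80 mm in all. Origin: centre of the underside; z up, x and y square to the faces
- collar: plain gold metal ring, loose, open at both ends, lies flat: 30 mm outside, 21 mm bore, 14 mm high, top edge slightly bevelled; it is the only loose ring of its size on the table (spares in the blue bin are not used). Origin: centre of the underside, z up
- cap: gold cylindrical overcap, loose, stands mouth down so that its closed flat top shows: 46 mm outside, 41 mm inside, 34 mm high, hollow 30 mm deep, open underneath; fits loosely over the collar and the neck. Origin: centre of the mouth (underside), z up. The caps on the conveyor's finished bottles at the back are not used
- spray: slim pale pink round travel spray, loose, stands upright: 30 mm across for its lower 62 mm, then a gold band 27 mm and a white top 24 mm across, 92 mm high in all. Origin: centre of the underside, z up
- jar: squat round cream jar, loose, stands upright: white body 52 mm across and 22 mm high, grey metal lid 56 mm across and 16 mm high on it, 38 mm high in all. Origin: centre of the underside, z up
- holder: white plastic bottle holder, fixed to the table, empty at the start: 90 x 90 mm base, square pocket 66 x 66 mm, pocket floor 8 mm above the table, walls 10 mm thick and 28 mm high above the table. Origin: centre of the underside; x and y square to its sides, z up. The riser lies along its +y or -y axis
- riser: square bare aluminium riser block, fixed to the table: 66 x 66 mm, flat top 30 mm above the table with two small dark dots at opposite corners. Origin: centre of the underside, z up. Its centre is 220 to 240 mm from the holder's, on either side of it

How it is judged:
On the way, in this order (a step that is already met when the one before it is completed fails the run):
1. the square bottle stands in the holder's pocket (x of bottle in the frame of holder between -0.009 and 0.009 m and y of bottle in the frame of holder between -0.009 and 0.009 m and z of bottle in the frame of holder between 0.005 and 0.012 m and angle between bottle's own z axis and vertical below 0.08 rad and contact force between the fingers and bottle below 0.1 N), for 0.2 s.
2. the collar lies on the shoulder of the bottle in the holder, round its neck (x of bottle in the frame of holder between -0.009 and 0.009 m and y of bottle in the frame of holder between -0.009 and 0.009 m and z of bottle in the frame of holder between 0.005 and 0.012 m and angle between bottle's own z axis and vertical below 0.08 rad and horizontal distance between collar and bottle below 0.006 m and z of collar in the frame of bottle between 0.055 and 0.063 m and angle between collar's own z axis and vertical below 0.15 rad and contact force between the fingers and collar below 0.1 N), for 0.2 s.
3. the cap stands over the collar on the bottle's shoulder (x of bottle in the frame of holder between -0.009 and 0.009 m and y of bottle in the frame of holder between -0.009 and 0.009 m and z of bottle in the frame of holder between 0.005 and 0.012 m and angle between each of bottle, cap's own z axis and vertical below 0.08 rad and horizontal distance between collar and bottle below 0.006 m and z of collar in the frame of bottle between 0.055 and 0.063 m and angle between collar's own z axis and vertical below 0.15 rad and horizontal distance between cap and bottle below 0.011 m and z of cap in the frame of bottle between 0.055 and 0.063 m and contact force between the fingers and cap below 0.1 N), for 0.2 s.
At the end, for the whole second after the job is handed in: Bottle in the holder's pocket (within 9 mm); collar round its neck (6 mm), cap over it (11 mm), both flat on the shoulder; spray on the table within 15 mm of the line holder-riser and under 130 mm from each centre; jar on the riser (12 mm); all upright, at rest (x of bottle in the frame of holder between -0.009 and 0.009 m and y of bottle in the frame of holder between -0.009 and 0.009 m and z of bottle in the frame of holder between 0.005 and 0.012 m and angle between each of bottle, cap, spray, jar's own z axis and vertical below 0.08 rad and horizontal distance between collar and bottle below 0.006 m and z of collar in the frame of bottle between 0.055 and 0.063 m and angle between collar's own z axis and vertical below 0.15 rad and horizontal distance between cap and bottle below 0.011 m and z of cap in the frame of bottle between 0.055 and 0.063 m and x of spray in the frame of holder between -0.015 and 0.015 m and horizontal distance between spray and holder below 0.13 m and horizontal distance between spray and riser below 0.13 m and height (world z) of spray below 0.006 m and horizontal distance between jar and riser below 0.012 m and z of jar in the frame of riser between 0.026 and 0.034 m and linear speed of each of bottle, collar, cap, spray, jar below 0.02 m/s); the robot touches nothing.
It also fails if it takes over 144 s, if anything falls off the work surface, if the arm or the gripper's body presses on something with over 40 N, if the wrist force passes 120 N, or if a joint passes its speed limit or range.

### The arm

A 6-joint arm with a two-finger parallel gripper is mounted at the origin on the work surface. World frame = base frame: x ahead of the robot, y to its left, z up, the work surface at z = 0. Lengths are in m, angles in rad, forces in N, time in s.
With the tool pointing down it reaches from about 0.325 to 0.75 m from the base axis. Payload 7.6 kg.
Tool frame: the origin (TCP) lies at the very end of the fingers, on their centre line; the grasp point (between the pads) lies 19 mm behind it (grip_point_offset is the distance from the TCP to the grasp point, in m); z points along the fingers, y is the line along which they close (so a half turn about z gives the same grasp; the last joint's range is limited). The gripper opens to 85 mm and grips with 20 to 120 N. Pads are 22 mm wide; open, the fingers measure 114 mm over their backs; the gripper's body (76 mm by 85 mm) begins 54 mm behind the grasp point. The pads swing forward as they close: fully open they stand 13 mm farther back than shut.
Start: joints at [1.241, 0.052, 1.401, -0, 1.689, -0.07], TCP at [0.135, 0.507, 0.231] pointing down, gripper open.
Joint ranges: [-2.9, 2.9], [-0.91, 2.17], [0.12, 2.37], [-1.06, 4.2], [0.26, 2.73], [-2.93, 2.93]. Speed limits (rad/s): [2.57, 2.57, 3.01, 3.14, 3.14, 3.14].

### API

Orientations are given as a unit quaternion [x, y, z, w].
In Python, from bench import read_state, snapshot, camera_info, sign_off, grip_point_offset gives the robot as it stands.
- The arm moves only by the tool drive_tool, never from a script. Its arguments are lists of equal length, an entry for each row: "linear": the shift along the tool's x, y, z in m, a list of three; "turn": the turn, a rotation vector about the tool's x, y, z in degrees, a list of three; "hand": the finger opening in m, from 0 to 0.0854. A call has 1 to 10 rows; each row is the pose to reach, as a shift and turn from the pose commanded when the call began, along the tool's axes at that moment; what a row does not reach only later rows make up. A row lasts 1/10 s, in which the tool goes at most 50 mm and 8.59 degrees, less where a joint would pass 70% of its speed; a pose out of reach is approached as far as the arm can. A call with a gripper value outside its range is refused whole. The fingers move at their own pace and stop on an object; "force" is the grip in N (left out, the last holds). Time passes only in rows, so rows that repeat a pose let the fingers close. It gives the time, the measured TCP pose, the force, the opening and the grip force at its end, in the units of the state.
- read_state(): the state, without advancing time (a new reading comes with each control period).
- snapshot(name): name is "side" or "top"; returns (picture, depth): 400x640x3 uint8, blue, green, red; 400x640 float32, m along the optical axis (not along the pixel's ray), 0 where there is no reading.
- camera_info(name): a dict with "camera_matrix" (3x3 intrinsics, pixels), "k1" (the pictures are not rectified: a ray, as slopes to the right and down, at radius r is drawn at 1 + k1 r^2 times it, then the intrinsics apply), "xyz" and "orientation" of the camera in the world. Camera axes: x right, y up, looking along -z (the intrinsics and any distortion apply to the point x, -y, -z); pixel columns grow to the right and rows downward; lengths in m; the calibration is good to about 2 mm. A picture is of the moment at which its call begins. camera_info takes no time and is no camera call.
- sign_off(): hands the job in; it is judged then, once.
The state is a dict: "clock": time; "joints": joint angles; "dq": joint speeds; "tau": joint torques, N m; "position": TCP position; "orientation": TCP orientation; "wrist_force": force on the tool from outside, world axes, zero at the start; "moment": the same for the moment, N m; "opening": opening from 0.0 (shut) to 1.0 (fully open); "grip_force": force on a finger pad.
Only numpy, scipy, OpenCV 4.12 (cv2) and the standard library are available. Lean on these libraries where they do the work, as an engineer would, in place of code of your own. Each camera call takes 0.05 s, during which the arm holds its last target. There are 200 camera calls.

## Working session

There is one attempt and no reset: what is moved stays moved. The work goes in short steps, Python scripts to look and compute and a tool call to move; the robot and the scene stay as the last step left them, time stands still between calls to the robot, and variables do not carry over. Pictures are saved under pics/ and viewed, at most 14 in all, crops included, and the job is handed in when it is done.

Besides the shell and the picture viewer there is one more tool, called after "Call:" by a JSON object that holds its "fn" and its "kwargs", one argument or row to a line. drive_tool: Moves the arm, as the interface text tells. Its arguments: {"type":"object","properties":{"linear":{"type":"array","items":{"type":"array","items":{"type":"number"}}},"turn":{"type":"array","items":{"type":"array","items":{"type":"number"}}},"hand":{"type":"array","items":{"type":"number"}},"force":{"type":"number"}},"required":["linear","turn","hand"]}

```bash
mkdir -p pics; ls; python3 - <<'E'
from bench import *
import cv2
print(read_state(), grip_point_offset)
for n in("side","top"):
    p,d=snapshot(n); cv2.imwrite(f"pics/{n}0.png",p); print(camera_info(n))
    import numpy as np; np.savez(f"{n}0.npz",p=p,d=d)
E
```

```text
pics
{'clock': 0.0, 'joints': array([ 1.24071169e+00,  5.28318162e-02,  1.40175908e+00, -7.59618238e-06,
        1.68861336e+00, -7.03280275e-02]), 'dq': array([-4.09242400e-04, -2.40811545e-03,  1.10822736e-03, -2.21825199e-04,
       -3.20505785e-04, -5.65061313e-05]), 'tau': array([-5.42561138e-04, -3.81670046e+01, -3.60187447e+01, -1.19166175e-04,
        6.05311274e-03, -1.18030283e-05]), 'position': array([0.13473537, 0.50708993, 0.23045768]), 'orientation': array([ 1.29513869e-01,  9.91577283e-01, -7.90455778e-04, -1.56554121e-04]), 'wrist_force': array([-0.25637045, -0.29457583, -0.43249977]), 'moment': array([0.03192998, 0.04434375, 0.01021332]), 'grip_force': 0.0, 'opening': 1.0013072380930896} 0.0187
{'camera_matrix': array([[380.42786084,   0.        , 322.61280311],
       [  0.        , 380.42786084, 203.80857275],
       [  0.        ,   0.        ,   1.        ]]), 'k1': 0.0026705374869648514, 'xyz': array([0.4255833 , 0.67038845, 0.45788047]), 'orientation': array([-0.05334361,  0.48442179,  0.86928388, -0.08267725])}
{'camera_matrix': array([[475.82581997,   0.        , 321.67175923],
       [  0.        , 475.82581997, 199.05723592],
       [  0.        ,   0.        ,   1.        ]]), 'k1': 0.04170895999594946, 'xyz': array([0.41133871, 0.01088418, 1.2762113 ]), 'orientation': array([ 0.04436974, -0.03888675, -0.70411769,  0.70762802])}
```

View pics/top0.png

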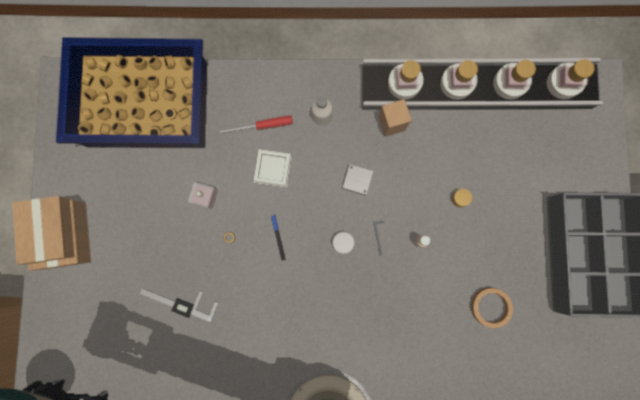

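View pics/side0.png

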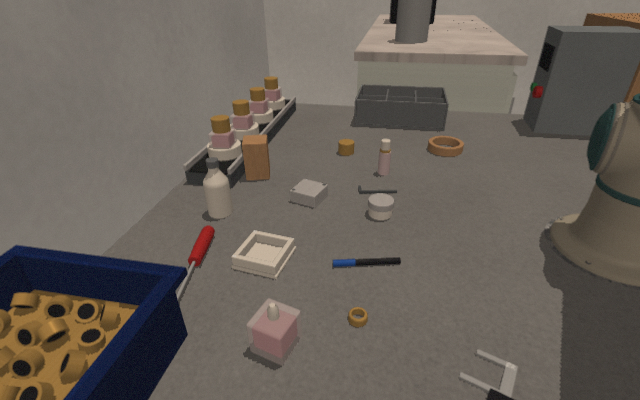

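The top view shows the bottle at (201,194), holder (272,168), riser (358,179), collar (229,238), jar (344,243), spray (423,241) and cap (462,198). The side view shows them all unobstructed.

```bash
cat > h.py <<'E'
import numpy as np, cv2
from scipy.spatial.transform import Rotation as R
from bench import *
def ray(n,px):
    c=camera_info(n); px=np.atleast_2d(np.float32(px)).reshape(-1,1,2)
    u=cv2.undistortPoints(px,c["camera_matrix"],np.array([c["k1"],0,0,0.])).reshape(-1,2)
    d=np.c_[u[:,0],-u[:,1],-np.ones(len(u))]
    return c["xyz"],R.from_quat(c["orientation"]).apply(d)
def onplane(n,px,z):
    o,d=ray(n,px); return o+d*((z-o[2])/d[:,2])[:,None]
def cloud(n,dep):
    v,u=np.mgrid[:400,:640]; o,d=ray(n,np.c_[u.ravel(),v.ravel()])
    return (o+d*dep.reshape(-1,1)).reshape(400,640,3)
def rect(n,mask,z):
    c=max(cv2.findContours(mask.astype(np.uint8),0,1)[0],key=cv2.contourArea)
    w=onplane(n,c.reshape(-1,2),z)[:,:2]
    return cv2.minAreaRect(np.float32(w*1000)),cv2.minEnclosingCircle(np.float32(w*1000))
E
python3 - <<'E'
from h import *
f=np.load("top0.npz"); P=cloud("top",f["d"]); Z=P[...,2]; p=f["p"]
hsv=cv2.cvtColor(p,cv2.COLOR_BGR2HSV)
B=dict(bottle=(201,194,.058),holder=(272,168,.028),riser=(358,179,.03),collar=(229,238,.014),jar=(344,243,.038),spray=(423,241,.092),cap=(462,198,.034))
for k,(u,v,z) in B.items():
    s=np.s_[v-24:v+25,u-24:u+25]
    print(k,"zmax/med table",np.round([np.percentile(Z[s],99),np.median(Z[s])],4))
    m=np.zeros(Z.shape,bool); m[s]=(Z[s]>z-.007)&(Z[s]<z+.007)
    if k=="collar": m[s]=hsv[s][...,1]>90
    r,c=rect("top",m,z); print("  ",np.round(np.hstack([r[0],r[1],r[2]]),1),np.round(c[0],1),round(c[1],1), "cloud mean",np.round(P[m].mean(0)*1000,1))
big=cv2.resize(p[145:265,180:480],None,fx=2.6,fy=2.6,interpolation=cv2.INTER_CUBIC); cv2.imwrite("pics/topz.png",big)
E
```

```text
bottle zmax/med table [0.076  0.0007]
   [565.2 332.1  56.2  55.6  75.1] [564.2 332.9] 36.5 cloud mean [565.  332.1  57.1]
holder zmax/med table [0.0315 0.0032]
   [644.2 155.   86.2  88.   81.9] [644.6 153.9] 60.1 cloud mean [644.1 155.6  26.9]
riser zmax/med table [0.0344 0.0007]
   [611.5 -73.3  65.6  66.2  73.9] [611.6 -73.6] 44.7 cloud mean [611.7 -73.7  29.2]
collar zmax/med table [ 0.0144 -0.0006]
   [4.572e+02 2.657e+02 2.370e+01 2.660e+01 2.000e-01] [458.6 266.1] 13.9 cloud mean [457.1 266.3  11.7]
jar zmax/med table [ 0.042  -0.0002]
   [ 4.436e+02 -3.500e+01  5.160e+01  5.190e+01  3.000e-01] [444.3 -34.4] 27.7 cloud mean [444.  -34.9  37.1]
spray zmax/med table [ 0.0936 -0.0008]
   [ 450.1 -233.6   22.3   21.2   44.6] [ 450.1 -233.6] 11.7 cloud mean [ 449.9 -233.7   91.3]
cap zmax/med table [ 0.0369 -0.0006]
   [ 564.  -348.1   43.6   44.8   18.8] [ 564.4 -347.8] 23.2 cloud mean [ 564.4 -348.4   33. ]
```

View pics/topz.png

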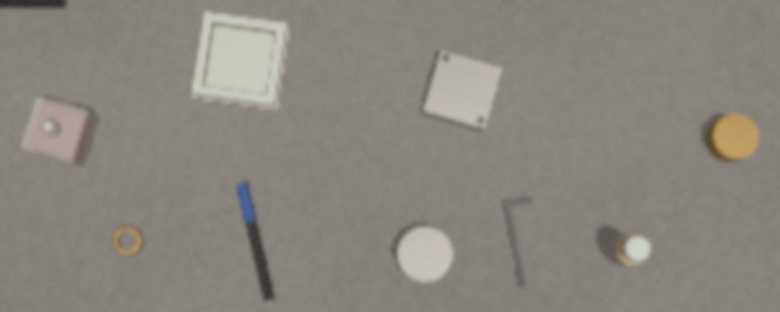

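The crop agrees with the first measurement: all items are isolated and upright. The tool's closing axis already matches the bottle's faces at 75°.

```bash
cat >> h.py <<'E'
def go(x,y,z,yaw=None):
    "target TCP in mm, yaw of tool y in world deg (mod 180 nearest) -> tool-frame shift (mm) and turn about tool z"
    s=read_state(); r=R.from_quat(s["orientation"]); M=r.as_matrix()
    cur=np.degrees(np.arctan2(M[1,1],M[0,1])); dy=0 if yaw is None else (yaw-cur+90)%180-90
    up=np.cross(M[:,2],[0,0,-1]); tilt=r.inv().apply(up)*57.3
    print("from",np.round(s["position"]*1000,1),"yaw",round(cur,1),"-> lin",np.round(r.inv().apply(np.array([x,y,z])-s["position"]*1000),1),
      "turn z",round(-dy,2),"tilt fix",np.round(tilt[:2],2))
E
python3 - <<'E'
from h import *
go(565,332,150,75.1); go(565,332,22,75.1)
E
```

```text
from [134.8 507.1 230.6] yaw 75.1 -> lin [-460.8  -58.6   80.6] turn z 0.01 tilt fix [-0.08 -0.01]
from [134.8 507.1 230.6] yaw 75.1 -> lin [-460.8  -58.5  208.6] turn z 0.01 tilt fix [-0.08 -0.01]
```

Call:
{"fn": "drive_tool", "kwargs": {
  "linear": [
    [-0.05, -0.006, 0],
    [-0.1, -0.012, 0.01],
    [-0.15, -0.019, 0.02],
    [-0.2, -0.025, 0.03],
    [-0.25, -0.032, 0.04],
    [-0.3, -0.038, 0.05],
    [-0.35, -0.044, 0.06],
    [-0.4, -0.051, 0.07],
    [-0.45, -0.057, 0.075],
    [-0.461, -0.0585, 0.08]
  ],
  "turn": [
    [0, 0, 0],
    [0, 0, 0],
    [0, 0, 0],
    [0, 0, 0],
    [0, 0, 0],
    [0, 0, 0],
    [0, 0, 0],
    [0, 0, 0],
    [0, 0, 0],
    [0, 0, 0]
  ],
  "hand": [0.0854, 0.0854, 0.0854, 0.0854, 0.0854, 0.0854, 0.0854, 0.0854, 0.0854, 0.0854],
  "force": 40
}}

```text
clock: 1.1
position: [0.5683, 0.3296, 0.1497]
orientation: [0.131, 0.991, -0.001, -0.0]
wrist_force: [-0.5, 0.1, -0.5]
opening: 0.993
grip_force: 0.0
```

Call:
{"fn": "drive_tool", "kwargs": {
  "linear": [
    [0, 0, 0],
    [0, 0, 0],
    [0, 0, 0],
    [0, 0, 0]
  ],
  "turn": [
    [0, 0, 0],
    [0, 0, 0],
    [0, 0, 0],
    [0, 0, 0]
  ],
  "hand": [0.0854, 0.0854, 0.0854, 0.0854]
}}

```text
clock: 1.5
position: [0.5645, 0.3334, 0.152]
orientation: [0.129, 0.992, 0.0, 0.0]
wrist_force: [-0.5, 0.4, 0.3]
opening: 0.997
grip_force: 0.0
```

```bash
python3 - <<'E'
from h import *
go(565,332,22,75.1); p,d=snapshot("side"); cv2.imwrite("pics/side1.png",p)
E
```

```text
from [564.5 333.4 152. ] yaw 75.2 -> lin [ -0.8  -1.3 130. ] turn z 0.11 tilt fix [0.04 0.03]
```

View pics/side1.png

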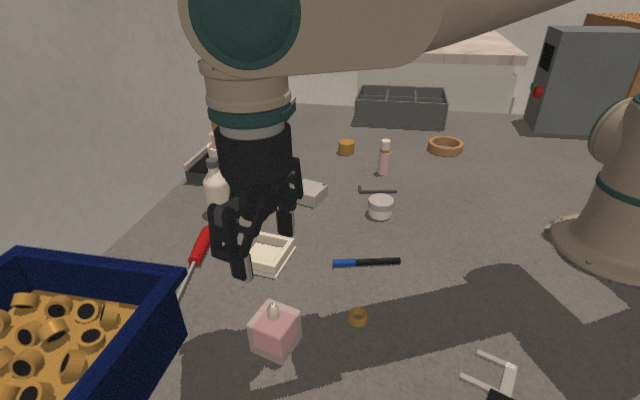

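The open fingers are directly over the bottle, one to each side of its faces (bottle at pixel (275,330)). Next is descending and gripping.

Call:
{"fn": "drive_tool", "kwargs": {
  "linear": [
    [0, -0.001, 0.04],
    [-0.001, -0.001, 0.08],
    [-0.001, -0.001, 0.11],
    [-0.001, -0.001, 0.13],
    [-0.001, -0.001, 0.13],
    [-0.001, -0.001, 0.13],
    [-0.001, -0.001, 0.13],
    [-0.001, -0.001, 0.13],
    [-0.001, -0.001, 0.13],
    [-0.001, -0.001, 0.13]
  ],
  "turn": [
    [0, 0, 0],
    [0, 0, 0],
    [0, 0, 0],
    [0, 0, 0],
    [0, 0, 0],
    [0, 0, 0],
    [0, 0, 0],
    [0, 0, 0],
    [0, 0, 0],
    [0, 0, 0]
  ],
  "hand": [0.0854, 0.0854, 0.0854, 0.0854, 0.0854, 0.0854, 0.04, 0.04, 0.04, 0.04]
}}

```text
clock: 2.55
position: [0.567, 0.3319, 0.0235]
orientation: [0.129, 0.992, 0.001, 0.001]
wrist_force: [-1.6, 1.0, 6.2]
opening: 0.649
grip_force: 44.3
```

Call:
{"fn": "drive_tool", "kwargs": {
  "linear": [
    [0, 0, 0],
    [0, 0, 0],
    [0, 0, 0],
    [0, 0, 0],
    [0, 0, -0.02],
    [0, 0, -0.06],
    [0, 0, -0.1],
    [0, 0, -0.1],
    [0, 0, -0.1],
    [0, 0, -0.1]
  ],
  "turn": [
    [0, 0, 0],
    [0, 0, 0],
    [0, 0, 0],
    [0, 0, 0],
    [0, 0, 0],
    [0, 0, 0],
    [0, 0, 0],
    [0, 0, 0],
    [0, 0, 0],
    [0, 0, 0]
  ],
  "hand": [0.04, 0.04, 0.04, 0.04, 0.04, 0.04, 0.04, 0.04, 0.04, 0.04]
}}

```text
clock: 3.55
position: [0.5652, 0.3307, 0.1193]
orientation: [0.13, 0.992, -0.001, -0.001]
wrist_force: [-0.1, -0.5, -2.6]
opening: 0.651
grip_force: 43.7
```

```bash
python3 - <<'E'
from h import *
s=read_state(); print(s["opening"],s["grip_force"],s["wrist_force"])
go(644.2,155.2,120,81.9);go(644.2,155.2,32,81.9)
p,d=snapshot("side"); cv2.imwrite("pics/side2.png",p[100:400,100:500])
E
```

```text
0.6508861511300262 43.67572009563446 [-0.05342266 -0.47068085 -2.56001173]
from [565.2 330.7 119.3] yaw 75.1 -> lin [-121.4 -149.4   -0.7] turn z -6.79 tilt fix [-0.12 -0.14]
from [565.2 330.7 119.3] yaw 75.1 -> lin [-121.7 -149.2   87.3] turn z -6.79 tilt fix [-0.12 -0.14]
```

View pics/side2.png

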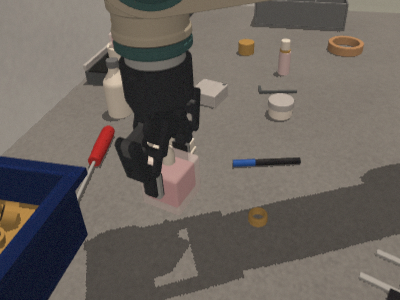

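The bottle is held and lifted (pixel (180,180) in the crop). Next is moving it to the holder.

Call:
{"fn": "drive_tool", "kwargs": {
  "linear": [
    [-0.03, -0.037, 0],
    [-0.06, -0.075, 0],
    [-0.09, -0.112, 0],
    [-0.121, -0.149, 0],
    [-0.1215, -0.1493, 0],
    [-0.1215, -0.1493, 0.02],
    [-0.1215, -0.1493, 0.04],
    [-0.1215, -0.1493, 0.05],
    [-0.1215, -0.1493, 0.05],
    [-0.1215, -0.1493, 0.05]
  ],
  "turn": [
    [0, 0, -2],
    [0, 0, -4],
    [0, 0, -6],
    [0, 0, -6.8],
    [0, 0, -6.8],
    [0, 0, -6.8],
    [0, 0, -6.8],
    [0, 0, -6.8],
    [0, 0, -6.8],
    [0, 0, -6.8]
  ],
  "hand": [0.04, 0.04, 0.04, 0.04, 0.04, 0.04, 0.04, 0.04, 0.04, 0.04]
}}

```text
clock: 4.6
position: [0.6451, 0.156, 0.0715]
orientation: [0.07, 0.998, 0.0, -0.0]
wrist_force: [0.6, -0.6, -1.5]
opening: 0.647
grip_force: 43.7
```

```bash
python3 - <<'E'
from h import *
go(644.2,155.2,31,81.9)
p,d=snapshot("side"); cv2.imwrite("pics/side3.png",cv2.resize(p[150:300,180:340],None,fx=4,fy=4,interpolation=cv2.INTER_CUBIC))
E
```

```text
from [645.1 156.   71.5] yaw 81.9 -> lin [ 0.8 -1.  40.5] turn z 0.03 tilt fix [ 0.   -0.01]
```

View pics/side3.png

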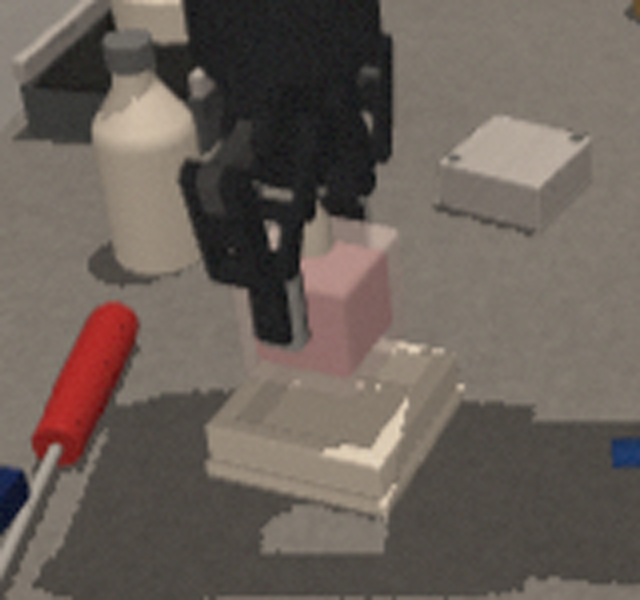

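The bottle hangs square above the pocket and about 40 mm up. Lower gently.

Call:
{"fn": "drive_tool", "kwargs": {
  "linear": [
    [0.0005, -0.0005, 0.012],
    [0.0005, -0.0005, 0.024],
    [0.0005, -0.0005, 0.03],
    [0.0005, -0.0005, 0.034],
    [0.0005, -0.0005, 0.038],
    [0.0005, -0.0005, 0.04],
    [0.0005, -0.0005, 0.041],
    [0.0005, -0.0005, 0.041]
  ],
  "turn": [
    [0, 0, 0],
    [0, 0, 0],
    [0, 0, 0],
    [0, 0, 0],
    [0, 0, 0],
    [0, 0, 0],
    [0, 0, 0],
    [0, 0, 0]
  ],
  "hand": [0.04, 0.04, 0.04, 0.04, 0.04, 0.04, 0.04, 0.04]
}}

```text
clock: 5.45
position: [0.645, 0.1554, 0.0316]
orientation: [0.07, 0.998, 0.0, 0.001]
wrist_force: [-3.5, -0.0, 4.4]
opening: 0.649
grip_force: 44.3
```

Call:
{"fn": "drive_tool", "kwargs": {
  "linear": [
    [0, 0, 0],
    [0, 0, 0],
    [0, 0, 0],
    [0, 0, 0],
    [0, 0, -0.03],
    [0, 0, -0.07],
    [0, 0, -0.11],
    [0, 0, -0.15],
    [0, 0, -0.15],
    [0, 0, -0.15]
  ],
  "turn": [
    [0, 0, 0],
    [0, 0, 0],
    [0, 0, 0],
    [0, 0, 0],
    [0, 0, 0],
    [0, 0, 0],
    [0, 0, 0],
    [0, 0, 0],
    [0, 0, 0],
    [0, 0, 0]
  ],
  "hand": [0.07, 0.08, 0.08, 0.08, 0.08, 0.08, 0.08, 0.08, 0.08, 0.08]
}}

```text
clock: 6.45
position: [0.645, 0.1554, 0.1816]
orientation: [0.07, 0.998, 0.0, 0.001]
wrist_force: [0.1, 0.7, -0.4]
opening: 0.937
grip_force: 0.0
```

```bash
python3 - <<'E'
from h import *
go(458,266,100,81.9);go(458,266,4,81.9)
E
```

```text
from [645.  155.4 181.6] yaw 81.9 -> lin [200.9  83.1  81.1] turn z 0.02 tilt fix [0.05 0.15]
from [645.  155.4 181.6] yaw 81.9 -> lin [201.2  83.  177.1] turn z 0.02 tilt fix [0.05 0.15]
```

Call:
{"fn": "drive_tool", "kwargs": {
  "linear": [
    [0.04, 0.017, 0.0],
    [0.08, 0.034, 0.0],
    [0.12, 0.05, 0.0],
    [0.16, 0.067, 0.02],
    [0.2, 0.083, 0.05],
    [0.201, 0.083, 0.08],
    [0.201, 0.083, 0.08],
    [0.201, 0.083, 0.08],
    [0.201, 0.083, 0.08]
  ],
  "turn": [
    [0, 0, 0],
    [0, 0, 0],
    [0, 0, 0],
    [0, 0, 0],
    [0, 0, 0],
    [0, 0, 0],
    [0, 0, 0],
    [0, 0, 0],
    [0, 0, 0]
  ],
  "hand": [0.06, 0.06, 0.06, 0.06, 0.06, 0.06, 0.06, 0.06, 0.06]
}}

```text
clock: 7.35
position: [0.4586, 0.2656, 0.1017]
orientation: [0.071, 0.997, 0.001, 0.001]
wrist_force: [0.2, 0.2, 0.4]
opening: 0.705
grip_force: 0.0
```

```bash
python3 - <<'E'
from h import *
p,d=snapshot("side"); t,td=snapshot("top"); np.savez("s4.npz",p=p,d=d,t=t,td=td)
hsv=cv2.cvtColor(p,cv2.COLOR_BGR2HSV); m=np.zeros(p.shape[:2],bool); m[295:340,335:385]=hsv[295:340,335:385,1]>110
P=cloud("side",d)[m]; print("collar side",m.sum(),P.mean(0)*1000, (P.min(0)+P.max(0))*500, P.max(0))
go(457.5,266,3)
cv2.imwrite("pics/4.png",np.vstack([cv2.resize(p[190:350,200:400],(600,480)),]))
Z=cloud("top",td); s=np.s_[135:205,235:310]
for n,lo,hi in(("shoulder",.058,.071),("neck",.075,.095),("wall",.022,.034)):
    q=Z[s]; q=q[(q[...,2]>lo)&(q[...,2]<hi)]; print(n,len(q),len(q) and np.round(q.mean(0)*1000,1))
m=np.zeros((400,640),bool); m[s]=(Z[s][...,2]>.058)&(Z[s][...,2]<.071)
if m.any(): print(rect("top",m,.066))
E
```

```text
collar side 284 [457.47350658 270.9366506   12.68066012] [448.9079721  460.96564367 228.76661704] [0.47223264 0.67038845 0.45788047]
from [458.6 265.7 101.9] yaw 81.9 -> lin [ 1.3  0.  98.9] turn z 0 tilt fix [0.09 0.12]
shoulder 425 [642.6 156.8  65. ]
neck 30 [643.  156.8  83.9]
wall 409 [641.1 152.9  27.2]
(((642.543212890625, 157.04019165039062), (55.806156158447266, 56.50716018676758), 81.53453063964844), ((641.8489990234375, 156.2862548828125), 36.90678405761719))
```

View pics/4.png

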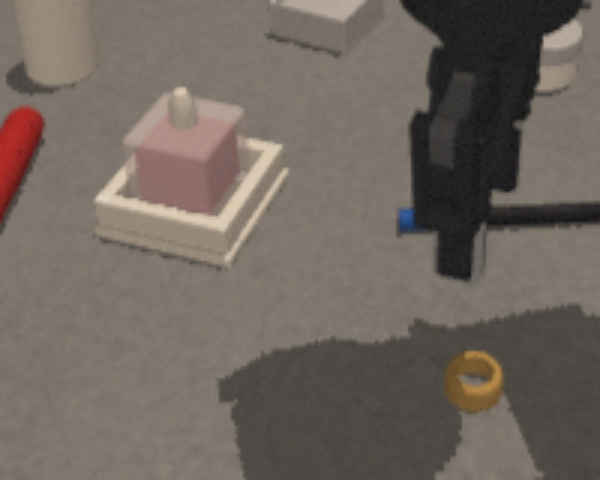

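The bottle stands flush in the holder (top view neck at 643,157 mm), and the fingers are over the collar.

Call:
{"fn": "drive_tool", "kwargs": {
  "linear": [
    [0.001, 0, 0.04],
    [0.001, 0, 0.07],
    [0.001, 0, 0.09],
    [0.001, 0, 0.099],
    [0.001, 0, 0.099],
    [0.001, 0, 0.099],
    [0.001, 0, 0.099],
    [0.001, 0, 0.099],
    [0.001, 0, 0.099],
    [0.001, 0, 0.099]
  ],
  "turn": [
    [0, 0, 0],
    [0, 0, 0],
    [0, 0, 0],
    [0, 0, 0],
    [0, 0, 0],
    [0, 0, 0],
    [0, 0, 0],
    [0, 0, 0],
    [0, 0, 0],
    [0, 0, 0]
  ],
  "hand": [0.06, 0.06, 0.06, 0.06, 0.06, 0.015, 0.015, 0.015, 0.015, 0.015],
  "force": 25
}}

```text
clock: 8.45
position: [0.4574, 0.2664, 0.0031]
orientation: [0.07, 0.998, 0.001, 0.001]
wrist_force: [0.0, -1.3, 7.1]
opening: 0.326
grip_force: 24.8
```

Call:
{"fn": "drive_tool", "kwargs": {
  "linear": [
    [0, 0, 0],
    [0, 0, 0],
    [0, 0, -0.01],
    [0, 0, -0.04],
    [0, 0, -0.08],
    [0, 0, -0.12],
    [0, 0, -0.14],
    [0, 0, -0.14],
    [0, 0, -0.14],
    [0, 0, -0.14]
  ],
  "turn": [
    [0, 0, 0],
    [0, 0, 0],
    [0, 0, 0],
    [0, 0, 0],
    [0, 0, 0],
    [0, 0, 0],
    [0, 0, 0],
    [0, 0, 0],
    [0, 0, 0],
    [0, 0, 0]
  ],
  "hand": [0.015, 0.015, 0.015, 0.015, 0.015, 0.015, 0.015, 0.015, 0.015, 0.015]
}}

```text
clock: 9.45
position: [0.4554, 0.2655, 0.1396]
orientation: [0.07, 0.998, -0.001, -0.001]
wrist_force: [0.4, -0.2, -0.0]
opening: 0.328
grip_force: 24.9
```

```bash
python3 - <<'E'
from h import *
p,d=snapshot("side"); np.savez("s5.npz",p=p,d=d); cv2.imwrite("pics/5.png",cv2.resize(p[150:300,300:450],(600,600),interpolation=cv2.INTER_CUBIC))
hsv=cv2.cvtColor(p,cv2.COLOR_BGR2HSV); m=(hsv[...,0]>10)&(hsv[...,0]<28)&(hsv[...,1]>100)
C=cloud("side",d); s=read_state(); m&=(np.linalg.norm(C-s["position"],axis=2)<.05)
P=C[m]; print(m.sum(),P.mean(0)*1000,P.min(0)*1000,P.max(0)*1000)
go(642.8,156.9,120)
E
```

```text
84 [445.35159123 269.16588626 146.14114308] [441.66124331 252.42987578 136.70791324] [448.72452926 278.08939728 151.91181901]
from [455.4 265.5 139.5] yaw 81.9 -> lin [-200.8  -81.1   19.1] turn z 0 tilt fix [-0.1  -0.16]
```

View pics/5.png

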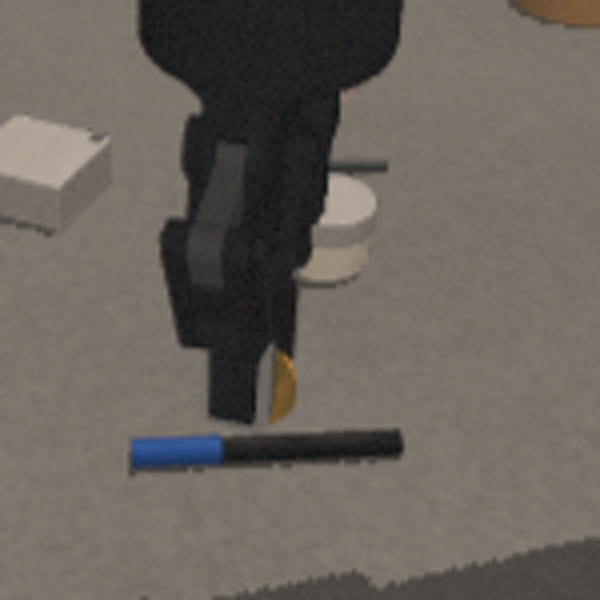

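The collar is gripped level at the tips (pixel (285,385) in the crop). Carry it over the neck.

Call:
{"fn": "drive_tool", "kwargs": {
  "linear": [
    [-0.04, -0.016, 0],
    [-0.08, -0.032, 0],
    [-0.12, -0.049, 0],
    [-0.16, -0.065, 0],
    [-0.1995, -0.0817, 0],
    [-0.1995, -0.0817, 0.01],
    [-0.1995, -0.0817, 0.02],
    [-0.1995, -0.0817, 0.025],
    [-0.1995, -0.0817, 0.025],
    [-0.1995, -0.0817, 0.025]
  ],
  "turn": [
    [0, 0, 0],
    [0, 0, 0],
    [0, 0, 0],
    [0, 0, 0],
    [0, 0, 0],
    [0, 0, 0],
    [0, 0, 0],
    [0, 0, 0],
    [0, 0, 0],
    [0, 0, 0]
  ],
  "hand": [0.015, 0.015, 0.015, 0.015, 0.015, 0.015, 0.015, 0.015, 0.015, 0.015]
}}

```text
clock: 10.5
position: [0.6417, 0.1578, 0.1168]
orientation: [0.07, 0.998, 0.0, 0.0]
wrist_force: [0.3, -0.0, 0.8]
opening: 0.329
grip_force: 24.9
```

```bash
python3 - <<'E'
from h import *
p,d=snapshot("side"); cv2.imwrite("pics/6.png",cv2.resize(p[150:270,200:320],(600,600),interpolation=cv2.INTER_CUBIC))
go(642.8,156.9,69)
hsv=cv2.cvtColor(p,cv2.COLOR_BGR2HSV); m=(hsv[...,0]>10)&(hsv[...,0]<28)&(hsv[...,1]>100)
C=cloud("side",d); s=read_state(); m&=(np.linalg.norm(C-s["position"],axis=2)<.05)
P=C[m]; print(m.sum(),P.mean(0)*1000,P.min(0)*1000,P.max(0)*1000)
E
```

```text
from [642.  157.7 117.2] yaw 82.0 -> lin [-0.8 -0.7 48.2] turn z 0 tilt fix [0.03 0.06]
104 [633.76160808 159.02287223 123.07803543] [627.6988812  144.9565939  114.68504956] [644.28167359 171.41233863 129.23909734]
```

View pics/6.png

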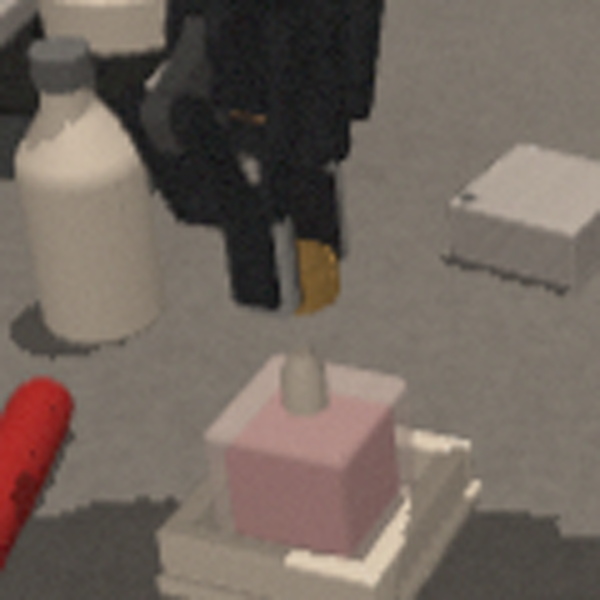

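The collar (pixel (315,275)) sits directly over the neck tip (305,350); measured centre 642.7/158 against neck 642.8/157. Lower it.

Call:
{"fn": "drive_tool", "kwargs": {
  "linear": [
    [0, -0.0007, 0.01],
    [0, -0.0007, 0.02],
    [0, -0.0007, 0.026],
    [0, -0.0007, 0.032],
    [0, -0.0007, 0.037],
    [0, -0.0007, 0.041],
    [0, -0.0007, 0.044],
    [0, -0.0007, 0.046],
    [0, -0.0007, 0.0465],
    [0, -0.0007, 0.0465]
  ],
  "turn": [
    [0, 0, 0],
    [0, 0, 0],
    [0, 0, 0],
    [0, 0, 0],
    [0, 0, 0],
    [0, 0, 0],
    [0, 0, 0],
    [0, 0, 0],
    [0, 0, 0],
    [0, 0, 0]
  ],
  "hand": [0.015, 0.015, 0.015, 0.015, 0.015, 0.015, 0.015, 0.015, 0.015, 0.015]
}}

```text
clock: 11.55
position: [0.6423, 0.1563, 0.07]
orientation: [0.071, 0.998, 0.0, 0.0]
wrist_force: [0.4, -0.2, -0.5]
opening: 0.326
grip_force: 24.9
```

Call:
{"fn": "drive_tool", "kwargs": {
  "linear": [
    [0, 0, 0.0005],
    [0, 0, 0.001],
    [0, 0, 0.001],
    [0, 0, 0.001],
    [0, 0, 0.001],
    [0, 0, 0.001],
    [0, 0, 0.001],
    [0, 0, -0.03],
    [0, 0, -0.07],
    [0, 0, -0.11]
  ],
  "turn": [
    [0, 0, 0],
    [0, 0, 0],
    [0, 0, 0],
    [0, 0, 0],
    [0, 0, 0],
    [0, 0, 0],
    [0, 0, 0],
    [0, 0, 0],
    [0, 0, 0],
    [0, 0, 0]
  ],
  "hand": [0.015, 0.015, 0.04, 0.05, 0.06, 0.06, 0.06, 0.06, 0.06, 0.06]
}}

```text
clock: 12.55
position: [0.6418, 0.1562, 0.1807]
orientation: [0.07, 0.998, -0.0, -0.001]
wrist_force: [0.3, 0.5, 0.5]
opening: 0.704
grip_force: 0.0
```

```bash
python3 - <<'E'
from h import *
go(564.3,-348,180,55);go(564.3,-348,12,55)
E
```

```text
from [641.8 156.2 180.7] yaw 81.9 -> lin [   5.8 -510.1    0.8] turn z 26.92 tilt fix [-0.02 -0.06]
from [641.8 156.2 180.7] yaw 81.9 -> lin [   5.6 -510.   168.8] turn z 26.92 tilt fix [-0.02 -0.06]
```

Call:
{"fn": "drive_tool", "kwargs": {
  "linear": [
    [0, -0.05, 0],
    [0.001, -0.1, 0],
    [0.002, -0.15, 0],
    [0.002, -0.2, 0],
    [0.003, -0.25, 0],
    [0.004, -0.3, 0],
    [0.004, -0.35, 0],
    [0.005, -0.4, 0],
    [0.005, -0.45, 0],
    [0.0058, -0.5, 0]
  ],
  "turn": [
    [0, 0, 0],
    [0, 0, 0],
    [0, 0, 0],
    [0, 0, 0],
    [0, 0, 0],
    [0, 0, 0],
    [0, 0, 0],
    [0, 0, 0],
    [0, 0, 0],
    [0, 0, 0]
  ],
  "hand": [0.08, 0.08, 0.08, 0.08, 0.08, 0.08, 0.08, 0.08, 0.08, 0.08],
  "force": 30
}}

```text
clock: 13.55
position: [0.5655, -0.3399, 0.1799]
orientation: [0.07, 0.998, 0.0, 0.0]
wrist_force: [0.5, 0.9, 0.6]
opening: 0.934
grip_force: 0.0
```

Call:
{"fn": "drive_tool", "kwargs": {
  "linear": [
    [0, -0.01, 0.02],
    [0, -0.01, 0.06],
    [0, -0.01, 0.09],
    [0, -0.01, 0.09],
    [0, -0.01, 0.09],
    [0, -0.01, 0.09]
  ],
  "turn": [
    [0, 0, 0],
    [0, 0, 0],
    [0, 0, 0],
    [0, 0, 0],
    [0, 0, 0],
    [0, 0, 0]
  ],
  "hand": [0.08, 0.08, 0.08, 0.08, 0.08, 0.08]
}}

```text
clock: 14.15
position: [0.5659, -0.3484, 0.0928]
orientation: [0.07, 0.998, -0.001, 0.002]
wrist_force: [0.4, -0.1, 0.5]
opening: 0.938
grip_force: 0.0
```

```bash
python3 - <<'E'
from h import *
go(564.3,-348,9)
t,td=snapshot("top"); p,d=snapshot("side"); Z=cloud("top",td); s=np.s_[135:205,235:310]
for n,lo,hi in(("shoulder",.058,.071),("collar",.074,.0815),("neck",.083,.095)):
    q=Z[s]; q=q[(q[...,2]>lo)&(q[...,2]<hi)]; print(n,len(q),len(q) and np.round(q.mean(0)*1000,1))
hs=cv2.cvtColor(t,cv2.COLOR_BGR2HSV); m=np.zeros((400,640),bool); m[s]=(hs[s][...,1]>110)&(abs(hs[s][...,0].astype(int)-19)<9)
if m.any(): print(m.sum(),rect("top",m,.08))
a=cv2.resize(p[150:270,200:320],(400,400),interpolation=cv2.INTER_CUBIC); b=cv2.resize(p[90:210,300:420],(400,400),interpolation=cv2.INTER_CUBIC); cv2.imwrite("pics/7.png",np.hstack([a,b]))
E
```

```text
from [ 565.9 -348.4   92.8] yaw 81.9 -> lin [ 2.   0.3 83.8] turn z 0 tilt fix [-0.11  0.23]
shoulder 362 [642.7 156.2  65. ]
collar 62 [641.7 157.8  78. ]
neck 25 [641.9 158.4  85.8]
```

View pics/7.png

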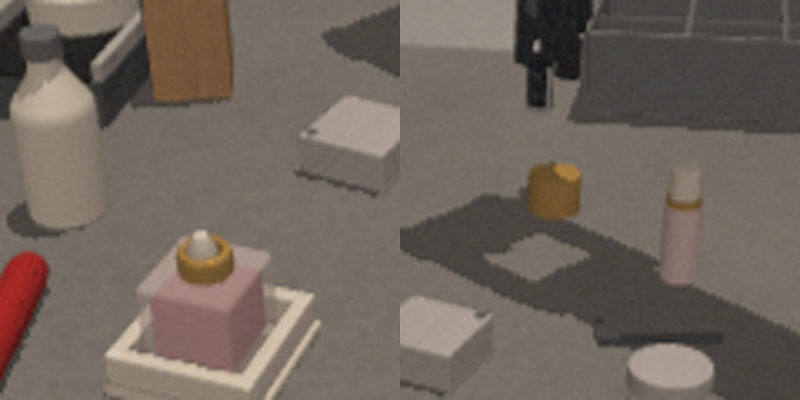

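The collar sits flat on the shoulder around the neck (pixel (205,260) in the left half), and the gripper is above the cap.

Call:
{"fn": "drive_tool", "kwargs": {
  "linear": [
    [0.001, 0, 0.04],
    [0.001, 0, 0.07],
    [0.001, 0, 0.084],
    [0.001, 0, 0.084],
    [0.001, 0, 0.084],
    [0.001, 0, 0.084],
    [0.001, 0, 0.084],
    [0.001, 0, 0.084],
    [0.001, 0, 0.084],
    [0.001, 0, 0.084]
  ],
  "turn": [
    [0, 0, 0],
    [0, 0, 0],
    [0, 0, 0],
    [0, 0, 0],
    [0, 0, 0],
    [0, 0, 0],
    [0, 0, 0],
    [0, 0, 0],
    [0, 0, 0],
    [0, 0, 0]
  ],
  "hand": [0.08, 0.08, 0.08, 0.08, 0.08, 0.03, 0.03, 0.03, 0.03, 0.03]
}}

```text
clock: 15.25
position: [0.5646, -0.3482, 0.0078]
orientation: [0.07, 0.998, -0.001, 0.001]
wrist_force: [-1.4, 0.6, 6.2]
opening: 0.535
grip_force: 30.9
```

Call:
{"fn": "drive_tool", "kwargs": {
  "linear": [
    [0, 0, 0],
    [0, 0, 0],
    [0, 0, 0],
    [0, 0, -0.02],
    [0, 0, -0.06],
    [0, 0, -0.1],
    [0, 0, -0.14],
    [0, 0, -0.16],
    [0, 0, -0.16],
    [0, 0, -0.16]
  ],
  "turn": [
    [0, 0, 0],
    [0, 0, 0],
    [0, 0, 0],
    [0, 0, 0],
    [0, 0, 0],
    [0, 0, 0],
    [0, 0, 0],
    [0, 0, 0],
    [0, 0, 0],
    [0, 0, 0]
  ],
  "hand": [0.03, 0.03, 0.03, 0.03, 0.03, 0.03, 0.03, 0.03, 0.03, 0.03]
}}

```text
clock: 16.25
position: [0.5636, -0.3476, 0.1652]
orientation: [0.07, 0.998, 0.0, -0.0]
wrist_force: [-0.1, 0.2, -1.3]
opening: 0.532
grip_force: 30.9
```

```bash
python3 - <<'E'
from h import *
go(642.5,157,168)
E
```

```text
from [ 563.6 -347.6  165.2] yaw 81.9 -> lin [ -7.2 510.7  -2.7] turn z 0 tilt fix [ 0.01 -0.02]
```

Call:
{"fn": "drive_tool", "kwargs": {
  "linear": [
    [0, 0.05, 0],
    [-0.001, 0.1, 0],
    [-0.002, 0.15, 0],
    [-0.003, 0.2, 0],
    [-0.004, 0.25, 0],
    [-0.005, 0.3, 0],
    [-0.005, 0.35, 0],
    [-0.006, 0.4, 0],
    [-0.007, 0.45, 0],
    [-0.007, 0.495, 0]
  ],
  "turn": [
    [0, 0, 0],
    [0, 0, 0],
    [0, 0, 0],
    [0, 0, 0],
    [0, 0, 0],
    [0, 0, 0],
    [0, 0, 0],
    [0, 0, 0],
    [0, 0, 0],
    [0, 0, 0]
  ],
  "hand": [0.03, 0.03, 0.03, 0.03, 0.03, 0.03, 0.03, 0.03, 0.03, 0.03]
}}

```text
clock: 17.25
position: [0.6393, 0.1438, 0.1629]
orientation: [0.07, 0.998, -0.0, -0.002]
wrist_force: [0.6, 0.1, -0.7]
opening: 0.534
grip_force: 31.0
```

Call:
{"fn": "drive_tool", "kwargs": {
  "linear": [
    [0, 0.008, 0],
    [0, 0.0155, 0],
    [0, 0.0155, 0.02],
    [0, 0.0155, 0.045],
    [0, 0.0155, 0.055],
    [0, 0.0155, 0.055],
    [0, 0.0155, 0.055],
    [0, 0.0155, 0.055]
  ],
  "turn": [
    [0, 0, 0],
    [0, 0, 0],
    [0, 0, 0],
    [0, 0, 0],
    [0, 0, 0],
    [0, 0, 0],
    [0, 0, 0],
    [0, 0, 0]
  ],
  "hand": [0.03, 0.03, 0.03, 0.03, 0.03, 0.03, 0.03, 0.03]
}}

```text
clock: 18.05
position: [0.6432, 0.1565, 0.1125]
orientation: [0.071, 0.997, 0.0, 0.001]
wrist_force: [-0.4, -0.2, 0.3]
opening: 0.531
grip_force: 31.0
```

```bash
python3 - <<'E'
from h import *
go(642.5,157,74)
p,d=snapshot("side"); 
hsv=cv2.cvtColor(p,cv2.COLOR_BGR2HSV); m=(hsv[...,0]>10)&(hsv[...,0]<28)&(hsv[...,1]>100)
C=cloud("side",d); s=read_state(); m&=(np.linalg.norm(C-s["position"],axis=2)<.05)&(C[...,2]>s["position"][2]-.01)
P=C[m]; print(m.sum(),P.mean(0)*1000,np.percentile(P,1,axis=0)*1000,np.percentile(P,99,axis=0)*1000)
cv2.imwrite("pics/8.png",cv2.resize(p[150:270,200:320],(500,500),interpolation=cv2.INTER_CUBIC))
E
```

```text
from [643.2 156.5 112.5] yaw 81.9 -> lin [ 0.9  0.3 38.5] turn z 0 tilt fix [0.05 0.14]
449 [632.10384647 164.26942759 128.05134503] [621.48714597 136.50881071 105.9031618 ] [651.45061909 179.30864256 140.41006925]
```

View pics/8.png

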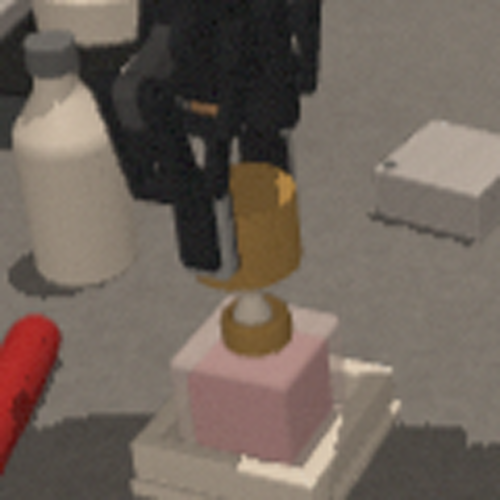

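The cap hangs level and centred over the collar and neck (cap (250,230), collar (257,325)). Lower it.

Call:
{"fn": "drive_tool", "kwargs": {
  "linear": [
    [0.001, 0, 0.008],
    [0.001, 0, 0.016],
    [0.001, 0, 0.022],
    [0.001, 0, 0.027],
    [0.001, 0, 0.031],
    [0.001, 0, 0.034],
    [0.001, 0, 0.036],
    [0.001, 0, 0.037],
    [0.001, 0, 0.037],
    [0.001, 0, 0.037]
  ],
  "turn": [
    [0, 0, 0],
    [0, 0, 0],
    [0, 0, 0],
    [0, 0, 0],
    [0, 0, 0],
    [0, 0, 0],
    [0, 0, 0],
    [0, 0, 0],
    [0, 0, 0],
    [0, 0, 0]
  ],
  "hand": [0.03, 0.03, 0.03, 0.03, 0.03, 0.03, 0.03, 0.03, 0.03, 0.03]
}}

```text
clock: 19.1
position: [0.6416, 0.157, 0.0741]
orientation: [0.07, 0.998, 0.0, 0.0]
wrist_force: [0.6, -0.1, -0.9]
opening: 0.533
grip_force: 31.0
```

Call:
{"fn": "drive_tool", "kwargs": {
  "linear": [
    [0, 0, 0.0005],
    [0, 0, 0.001],
    [0, 0, 0.001],
    [0, 0, 0.001],
    [0, 0, 0.001],
    [0, 0, 0.001],
    [0, 0, 0.001],
    [0, 0, -0.02],
    [0, 0, -0.06],
    [0, 0, -0.1]
  ],
  "turn": [
    [0, 0, 0],
    [0, 0, 0],
    [0, 0, 0],
    [0, 0, 0],
    [0, 0, 0],
    [0, 0, 0],
    [0, 0, 0],
    [0, 0, 0],
    [0, 0, 0],
    [0, 0, 0]
  ],
  "hand": [0.03, 0.03, 0.055, 0.065, 0.075, 0.075, 0.075, 0.075, 0.075, 0.08]
}}

```text
clock: 20.1
position: [0.6409, 0.1568, 0.1741]
orientation: [0.071, 0.998, -0.0, -0.001]
wrist_force: [0.3, 0.2, 0.1]
opening: 0.939
grip_force: 0.0
```

```bash
python3 - <<'E'
from h import *
go(444,-34.8,150);go(444,-34.8,14)
E
```

```text
from [640.9 156.8 174.1] yaw 81.9 -> lin [ 168.  -217.4   24.6] turn z 0 tilt fix [-0.03 -0.11]
from [640.9 156.8 174.1] yaw 81.9 -> lin [ 167.7 -217.3  160.6] turn z 0 tilt fix [-0.03 -0.11]
```

Call:
{"fn": "drive_tool", "kwargs": {
  "linear": [
    [0.03, -0.039, 0],
    [0.06, -0.078, 0],
    [0.09, -0.117, 0],
    [0.12, -0.156, 0],
    [0.15, -0.195, 0],
    [0.1675, -0.2175, 0.01],
    [0.1675, -0.2175, 0.05],
    [0.1675, -0.2175, 0.09],
    [0.1675, -0.2175, 0.09],
    [0.1675, -0.2175, 0.09]
  ],
  "turn": [
    [0, 0, 0],
    [0, 0, 0],
    [0, 0, 0],
    [0, 0, 0],
    [0, 0, 0],
    [0, 0, 0],
    [0, 0, 0],
    [0, 0, 0],
    [0, 0, 0],
    [0, 0, 0]
  ],
  "hand": [0.0854, 0.0854, 0.0854, 0.0854, 0.0854, 0.0854, 0.0854, 0.0854, 0.0854, 0.0854]
}}

```text
clock: 21.1
position: [0.4452, -0.0348, 0.0846]
orientation: [0.07, 0.998, 0.0, -0.0]
wrist_force: [0.3, -0.6, 1.1]
opening: 1.002
grip_force: 0.0
```

```bash
python3 - <<'E'
from h import *
go(444,-34.8,10)
t,td=snapshot("top"); p,d=snapshot("side"); Z=cloud("top",td); s=np.s_[135:205,235:310]
for n,lo,hi in(("shoulder",.058,.071),("cap",.09,.108)):
    q=Z[s]; q=q[(q[...,2]>lo)&(q[...,2]<hi)]; print(n,len(q),len(q) and np.round(q.mean(0)*1000,1),len(q) and np.round(q.std(0)*1000,1))
a=cv2.resize(p[150:270,200:320],(400,400),interpolation=cv2.INTER_CUBIC); b=cv2.resize(p[130:250,310:430],(400,400),interpolation=cv2.INTER_CUBIC); cv2.imwrite("pics/9.png",np.hstack([a,b]))
E
```

```text
from [445.2 -34.8  84.6] yaw 81.9 -> lin [ 1.1 -0.2 74.6] turn z 0 tilt fix [ 0.01 -0.03]
shoulder 174 [637.1 150.2  64.8] [18.7 19.2  2.6]
cap 263 [641.4 158.6  99.4] [11.6 11.6  2.6]
```

View pics/9.png

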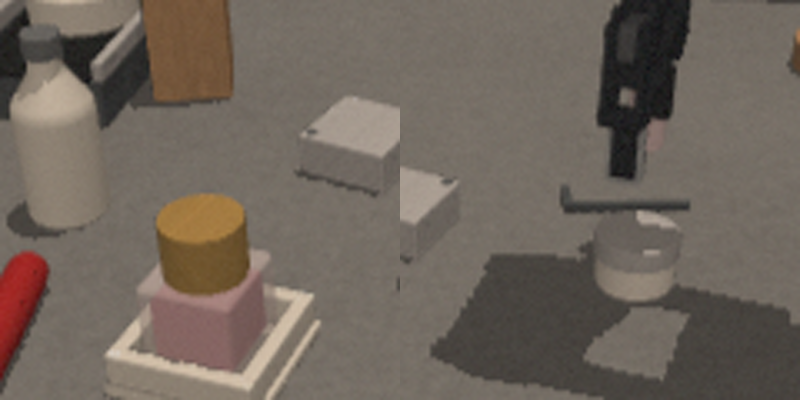

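The cap sits flat on the shoulder (left half, (203,245)), top at about 99 mm as expected. The gripper is above the jar.

Call:
{"fn": "drive_tool", "kwargs": {
  "linear": [
    [0.001, 0, 0.03],
    [0.001, 0, 0.06],
    [0.001, 0, 0.074],
    [0.001, 0, 0.074],
    [0.001, 0, 0.074],
    [0.001, 0, 0.074],
    [0.001, 0, 0.074],
    [0.001, 0, 0.074],
    [0.001, 0, 0.074],
    [0.001, 0, 0.074]
  ],
  "turn": [
    [0, 0, 0],
    [0, 0, 0],
    [0, 0, 0],
    [0, 0, 0],
    [0, 0, 0],
    [0, 0, 0],
    [0, 0, 0],
    [0, 0, 0],
    [0, 0, 0],
    [0, 0, 0]
  ],
  "hand": [0.0854, 0.0854, 0.0854, 0.0854, 0.0854, 0.04, 0.04, 0.04, 0.04, 0.04]
}}

```text
clock: 22.2
position: [0.4451, -0.0349, 0.0115]
orientation: [0.071, 0.998, -0.0, 0.001]
wrist_force: [-2.0, -0.9, 6.5]
opening: 0.644
grip_force: 30.8
```

Call:
{"fn": "drive_tool", "kwargs": {
  "linear": [
    [0, 0, 0],
    [0, 0, 0],
    [0, 0, 0],
    [0, 0, -0.02],
    [0, 0, -0.06],
    [0, 0, -0.1],
    [0, 0, -0.1],
    [0, 0, -0.1],
    [0, 0, -0.1]
  ],
  "turn": [
    [0, 0, 0],
    [0, 0, 0],
    [0, 0, 0],
    [0, 0, 0],
    [0, 0, 0],
    [0, 0, 0],
    [0, 0, 0],
    [0, 0, 0],
    [0, 0, 0]
  ],
  "hand": [0.04, 0.04, 0.04, 0.04, 0.04, 0.04, 0.04, 0.04, 0.04]
}}

```text
clock: 23.1
position: [0.4432, -0.0346, 0.1085]
orientation: [0.071, 0.998, 0.0, -0.001]
wrist_force: [-1.0, 0.1, -1.5]
opening: 0.644
grip_force: 32.6
```

```bash
python3 - <<'E'
from h import *
go(611.6,-73.5,41)
E
```

```text
from [443.2 -34.6 108.5] yaw 81.9 -> lin [-172.3  -14.9   67.1] turn z 0 tilt fix [ 0.01 -0.13]
```

Call:
{"fn": "drive_tool", "kwargs": {
  "linear": [
    [-0.04, -0.003, 0],
    [-0.08, -0.007, 0],
    [-0.12, -0.01, 0],
    [-0.16, -0.014, 0],
    [-0.1717, -0.0147, 0],
    [-0.1717, -0.0147, 0.025],
    [-0.1717, -0.0147, 0.05],
    [-0.1717, -0.0147, 0.06],
    [-0.1717, -0.0147, 0.066],
    [-0.1717, -0.0147, 0.066]
  ],
  "turn": [
    [0, 0, 0],
    [0, 0, 0],
    [0, 0, 0],
    [0, 0, 0],
    [0, 0, 0],
    [0, 0, 0],
    [0, 0, 0],
    [0, 0, 0],
    [0, 0, 0],
    [0, 0, 0]
  ],
  "hand": [0.04, 0.04, 0.04, 0.04, 0.04, 0.04, 0.04, 0.04, 0.04, 0.04]
}}

```text
clock: 24.1
position: [0.6117, -0.0734, 0.0434]
orientation: [0.07, 0.998, 0.0, -0.001]
wrist_force: [0.3, 0.3, -1.8]
opening: 0.646
grip_force: 32.7
```

Call:
{"fn": "drive_tool", "kwargs": {
  "linear": [
    [0, 0, 0.002],
    [0, 0, 0.0035],
    [0, 0, 0.0035],
    [0, 0, 0.0035]
  ],
  "turn": [
    [0, 0, 0],
    [0, 0, 0],
    [0, 0, 0],
    [0, 0, 0]
  ],
  "hand": [0.04, 0.04, 0.04, 0.04]
}}

```text
clock: 24.5
position: [0.6126, -0.0735, 0.0415]
orientation: [0.07, 0.998, -0.0, 0.001]
wrist_force: [-1.2, 0.8, 5.5]
opening: 0.641
grip_force: 33.0
```

Contact is felt, so release and go to the spray.

Call:
{"fn": "drive_tool", "kwargs": {
  "linear": [
    [0, 0, 0],
    [0, 0, 0],
    [0, 0, 0],
    [0, 0, 0],
    [0, 0, -0.03],
    [0, 0, -0.07],
    [0, 0, -0.11],
    [0, 0, -0.13],
    [0, 0, -0.13],
    [0, 0, -0.13]
  ],
  "turn": [
    [0, 0, 0],
    [0, 0, 0],
    [0, 0, 0],
    [0, 0, 0],
    [0, 0, 0],
    [0, 0, 0],
    [0, 0, 0],
    [0, 0, 0],
    [0, 0, 0],
    [0, 0, 0]
  ],
  "hand": [0.065, 0.08, 0.08, 0.08, 0.08, 0.08, 0.08, 0.08, 0.08, 0.08]
}}

```text
clock: 25.5
position: [0.6118, -0.0734, 0.1695]
orientation: [0.071, 0.998, 0.0, -0.0]
wrist_force: [-0.1, -0.5, -1.3]
opening: 0.935
grip_force: 0.0
```

```bash
python3 - <<'E'
from h import *
go(450,-233.6,171);go(450,-233.6,30)
t,td=snapshot("top"); Z=cloud("top",td); s=np.s_[140:215,320:395]
q=Z[s]; q=q[(q[...,2]>.06)&(q[...,2]<.076)]; print("jar lid",len(q),len(q) and np.round(q.mean(0)*1000,1),len(q) and np.round(q.std(0)*1000,1))
f=np.load("top0.npz"); P=cloud("top",f["d"]); w=P[230:253,410:433]
for lo,hi in((.03,.06),(.066,.075),(.08,.1)):
  q=w[(w[...,2]>lo)&(w[...,2]<hi)]; print(len(q),q.mean(0)*1000)
E
```

```text
from [611.8 -73.4 169.5] yaw 81.9 -> lin [ 137.6 -181.4   -1.4] turn z 0 tilt fix [ 0.01 -0.03]
from [611.8 -73.4 169.5] yaw 81.9 -> lin [ 137.6 -181.4  139.6] turn z 0 tilt fix [ 0.01 -0.03]
jar lid 256 [605.  -68.   67.1] [10.7 14.2  2.4]
30 [ 448.62163281 -223.2590726    46.69260548]
13 [ 450.07810277 -226.00839133   68.66693811]
76 [ 449.63542219 -233.47408897   90.97143612]
```

Call:
{"fn": "drive_tool", "kwargs": {
  "linear": [
    [0.03, -0.04, 0],
    [0.06, -0.08, 0],
    [0.09, -0.12, 0],
    [0.12, -0.16, 0],
    [0.1376, -0.1814, 0],
    [0.1376, -0.1814, 0],
    [0.1376, -0.1814, 0.03],
    [0.1376, -0.1814, 0.05],
    [0.1376, -0.1814, 0.05],
    [0.1376, -0.1814, 0.05]
  ],
  "turn": [
    [0, 0, 0],
    [0, 0, 0],
    [0, 0, 0],
    [0, 0, 0],
    [0, 0, 0],
    [0, 0, 0],
    [0, 0, 0],
    [0, 0, 0],
    [0, 0, 0],
    [0, 0, 0]
  ],
  "hand": [0.08, 0.07, 0.07, 0.07, 0.07, 0.07, 0.07, 0.07, 0.07, 0.07]
}}

```text
clock: 26.55
position: [0.4502, -0.2331, 0.1197]
orientation: [0.07, 0.998, 0.001, -0.001]
wrist_force: [1.0, -0.1, -0.2]
opening: 0.822
grip_force: 0.0
```

```bash
python3 - <<'E'
from h import *
go(450,-233.6,30)
p,d=snapshot("side"); t,td=snapshot("top"); Z=cloud("top",td); s=np.s_[140:215,320:395]
q=Z[s]; q=q[(q[...,2]>.06)&(q[...,2]<.076)]; print("jar lid",len(q),len(q) and np.round(q.mean(0)*1000,1),len(q) and np.round(q.std(0)*1000,1))
cv2.imwrite("pics/10.png",cv2.resize(p[80:240,270:430],(560,560),interpolation=cv2.INTER_CUBIC))
E
```

```text
from [ 450.2 -233.1  119.7] yaw 82.0 -> lin [-0.  -0.6 89.7] turn z 0 tilt fix [ 0.06 -0.1 ]
jar lid 365 [611.4 -70.6  67.1] [14.  13.9  2.4]
```

View pics/10.png

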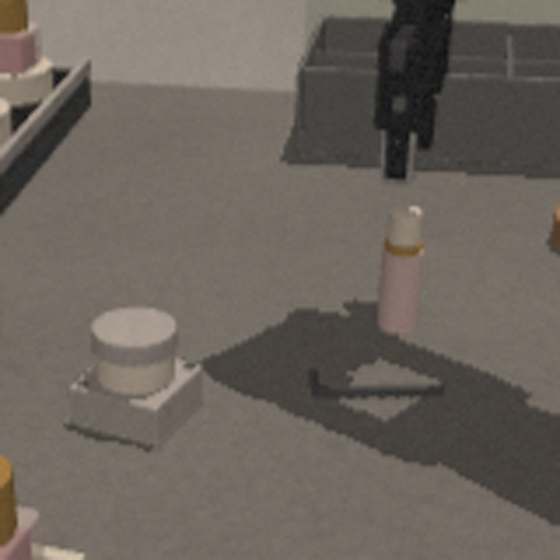

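The jar stands on the riser (135,350), about 3 mm off centre, and the fingers straddle the spray (400,270).

Call:
{"fn": "drive_tool", "kwargs": {
  "linear": [
    [0, -0.0005, 0.03],
    [0, -0.0005, 0.06],
    [0, -0.0005, 0.08],
    [0, -0.0005, 0.089],
    [0, -0.0005, 0.089],
    [0, -0.0005, 0.089],
    [0, -0.0005, 0.089],
    [0, -0.0005, 0.089],
    [0, -0.0005, 0.089],
    [0, -0.0005, 0.089]
  ],
  "turn": [
    [0, 0, 0],
    [0, 0, 0],
    [0, 0, 0],
    [0, 0, 0],
    [0, 0, 0],
    [0, 0, 0],
    [0, 0, 0],
    [0, 0, 0],
    [0, 0, 0],
    [0, 0, 0]
  ],
  "hand": [0.07, 0.07, 0.07, 0.07, 0.07, 0.015, 0.015, 0.015, 0.015, 0.015]
}}

```text
clock: 27.65
position: [0.4509, -0.2347, 0.0326]
orientation: [0.071, 0.998, -0.001, 0.001]
wrist_force: [-0.2, -0.1, 6.7]
opening: 0.347
grip_force: 29.2
```

Call:
{"fn": "drive_tool", "kwargs": {
  "linear": [
    [0, 0, 0],
    [0, 0, 0],
    [0, 0, 0],
    [0, 0, -0.02],
    [0, 0, -0.06],
    [0, 0, -0.1],
    [0, 0, -0.14],
    [0, 0, -0.14],
    [0, 0, -0.14],
    [0, 0, -0.14]
  ],
  "turn": [
    [0, 0, 0],
    [0, 0, 0],
    [0, 0, 0],
    [0, 0, 0],
    [0, 0, 0],
    [0, 0, 0],
    [0, 0, 0],
    [0, 0, 0],
    [0, 0, 0],
    [0, 0, 0]
  ],
  "hand": [0.015, 0.015, 0.015, 0.015, 0.015, 0.015, 0.015, 0.015, 0.015, 0.015]
}}

```text
clock: 28.65
position: [0.4495, -0.2338, 0.1696]
orientation: [0.071, 0.998, 0.001, -0.001]
wrist_force: [-0.2, -1.1, -1.0]
opening: 0.342
grip_force: 29.4
```

```bash
python3 - <<'E'
from h import *
go(627.9,40.8,171)
E
```

```text
from [ 449.5 -233.8  169.6] yaw 81.9 -> lin [-138.   296.9   -1.4] turn z 0 tilt fix [ 0.07 -0.15]
```

Call:
{"fn": "drive_tool", "kwargs": {
  "linear": [
    [-0.02, 0.043, 0],
    [-0.04, 0.086, 0],
    [-0.06, 0.129, 0],
    [-0.08, 0.172, 0],
    [-0.1, 0.215, 0],
    [-0.12, 0.258, 0],
    [-0.138, 0.297, 0],
    [-0.138, 0.297, 0],
    [-0.138, 0.297, 0],
    [-0.138, 0.297, 0.03]
  ],
  "turn": [
    [0, 0, 0],
    [0, 0, 0],
    [0, 0, 0],
    [0, 0, 0],
    [0, 0, 0],
    [0, 0, 0],
    [0, 0, 0],
    [0, 0, 0],
    [0, 0, 0],
    [0, 0, 0]
  ],
  "hand": [0.015, 0.015, 0.015, 0.015, 0.015, 0.015, 0.015, 0.015, 0.015, 0.015]
}}

```text
clock: 29.65
position: [0.6301, 0.0396, 0.1446]
orientation: [0.071, 0.997, 0.0, 0.003]
wrist_force: [-0.9, -0.1, 0.0]
opening: 0.341
grip_force: 29.6
```

Call:
{"fn": "drive_tool", "kwargs": {
  "linear": [
    [0, 0, 0.04],
    [0, 0, 0.07],
    [0, 0, 0.09],
    [0, 0, 0.1],
    [0, 0, 0.106],
    [0, 0, 0.108],
    [0, 0, 0.1095],
    [0, 0, 0.1095],
    [0, 0, 0.1095]
  ],
  "turn": [
    [0, 0, 0],
    [0, 0, 0],
    [0, 0, 0],
    [0, 0, 0],
    [0, 0, 0],
    [0, 0, 0],
    [0, 0, 0],
    [0, 0, 0],
    [0, 0, 0]
  ],
  "hand": [0.015, 0.015, 0.015, 0.015, 0.015, 0.015, 0.015, 0.015, 0.015]
}}

```text
clock: 30.55
position: [0.6291, 0.0405, 0.0328]
orientation: [0.07, 0.998, 0.0, 0.001]
wrist_force: [0.2, 0.2, 1.3]
opening: 0.344
grip_force: 29.6
```

Call:
{"fn": "drive_tool", "kwargs": {
  "linear": [
    [0, 0, 0],
    [0, 0, 0],
    [0, 0, 0],
    [0, 0, 0],
    [0, 0, 0],
    [0, 0, -0.03],
    [0, 0, -0.07],
    [0, 0, -0.11],
    [0, 0, -0.15],
    [0, 0, -0.18]
  ],
  "turn": [
    [0, 0, 0],
    [0, 0, 0],
    [0, 0, 0],
    [0, 0, 0],
    [0, 0, 0],
    [0, 0, 0],
    [0, 0, 0],
    [0, 0, 0],
    [0, 0, 0],
    [0, 0, 0]
  ],
  "hand": [0.035, 0.045, 0.055, 0.055, 0.055, 0.055, 0.055, 0.055, 0.055, 0.055]
}}

```text
clock: 31.55
position: [0.6289, 0.0405, 0.2151]
orientation: [0.071, 0.998, 0.0, 0.002]
wrist_force: [0.9, -0.8, 1.0]
opening: 0.647
grip_force: 0.0
```

Call:
{"fn": "drive_tool", "kwargs": {
  "linear": [
    [0.04, 0, 0],
    [0.08, 0, 0],
    [0.12, 0, 0],
    [0.16, 0, 0],
    [0.2, 0, 0],
    [0.2, 0, 0],
    [0.2, 0, 0],
    [0.2, 0, 0]
  ],
  "turn": [
    [0, 0, 0],
    [0, 0, 0],
    [0, 0, 0],
    [0, 0, 0],
    [0, 0, 0],
    [0, 0, 0],
    [0, 0, 0],
    [0, 0, 0]
  ],
  "hand": [0.055, 0.055, 0.055, 0.055, 0.055, 0.055, 0.055, 0.055]
}}

```text
clock: 32.35
position: [0.4314, 0.0685, 0.2122]
orientation: [0.071, 0.998, 0.0, 0.0]
wrist_force: [0.0, -0.3, 0.2]
opening: 0.642
grip_force: 0.0
```

```bash
python3 - <<'E'
from h import *
t,td=snapshot("top"); p,d=snapshot("side"); Z=cloud("top",td)
for n,s,lo,hi in(("cap",np.s_[135:205,235:300],.09,.108),("jar",np.s_[140:215,330:395],.06,.076),("spray",np.s_[140:215,290:345],.082,.1)):
    q=Z[s]; q=q[(q[...,2]>lo)&(q[...,2]<hi)]; print(n,len(q),len(q) and np.round(q.mean(0)*1000,1))
cv2.imwrite("pics/11.png",cv2.resize(p[120:300,200:440],(800,600),interpolation=cv2.INTER_CUBIC))
E
```

```text
cap 262 [641.5 158.7  99.2]
jar 362 [611.5 -70.6  67.4]
spray 72 [626.5  40.7  91.1]
```

View pics/11.png

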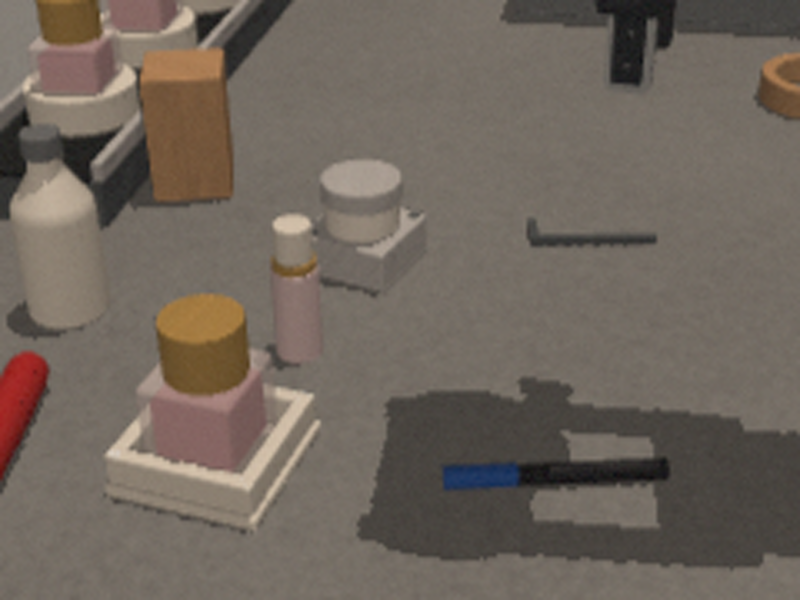

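The capped bottle stands in the holder (205,380), the spray is upright midway (297,290), and the jar is on the riser (360,200). The gripper is clear.

```bash
python3 -c "from bench import *; print(sign_off())"
```

```text
the job is handed in; nothing more can be done
None
```

I handed the job in at about 32 s: in the last pictures the bottle stands in the holder with collar and cap on its shoulder, the jar is on the riser about 3 mm off centre, and the spray stands midway in line; the hand-in call gave no verdict.

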